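Stop, release and reset check

TASK

Check the stop circuit on the bench gently, with the fingertips alone: press the mushroom stop head fully in until it latches, then push its wings round clockwise (seen from above) until the head is released and springs back out, and only after that press the flat button on the smaller reset box fully in. Let go of both controls at the end so that both stand out again with the wings back at rest; grip and lift nothing, and leave both boxes and the sample pot, tape roll and stopwatch where they stand.

Things in the scene. Friction and masses are not known exactly. Their poses are not given: they have to be found in the camera images.
- stop_box: Loose but heavy (about 1.8 kg) grey steel control box on rubber feet, 110 x 110 mm, 54 mm high; origin under its centre on the bench, z up. A steel collar 36 mm across and 9 mm high stands on its lid, round a black mushroom head with two wings. The head's centre lies on the box's z axis; a cable gland sticks out 20 mm at the box's +x side. The box stays put under gentle pushes (a few N sideways), slides if shoved.
- stop_top (a point): Centre of the top of the mushroom head, 99 mm over the bench when out, 91 mm when latched in. Press here, straight down. The dome is 42 mm across and 20 mm high. No step of the work needs more than about 8 N; the head and box must not be struck or squeezed with tens of newtons.
- left_wing (a point): Point in the wing at the box's +y side (at rest), 36 mm from the head's axis. Two opposite wings reach from the dome out to 45 mm from the axis; each is a bar 14 mm wide and 14 mm thick. Their underside is 25 mm over the box lid when the head is out, 17 mm when it is in. Free space below and beside them.
- right_wing (a point): The same point in the opposite wing, at the box's -y side at rest. Clockwise from above is: left wing towards the box's +x side, right wing towards -x.
- stop_push (a joint): Travel of the mushroom head: 0 = out, 0.008 m = fully in. It takes about 4 N to press, snaps over near 0.0045 m and then stays in by itself until it is twisted.
- stop_twist (a joint): Turn of the head: 0 = rest (wings along the box's y axis), grows clockwise seen from above, to a stop at 1.2 rad. A weak spring turns it back to 0 (about 2 N at a wing's end). With the head in, turning lifts it a little and at about 0.75 rad (45 degrees) it snaps out; it is safe to turn to 1.0 rad. Keep clear of the room over the head and wings while it comes up 8 mm.
- reset_box: Loose but heavy (about 1.2 kg) smaller grey steel box on rubber feet, 76 x 76 mm, 44 mm high; origin under its centre on the bench, z up, gland at its +x side. It carries a flat round black push button at its centre.
- reset_top (a point): Centre of the top of the reset button (30 mm across), 66 mm over the bench at rest; its steel collar is 46 mm across and its top 10 mm below the button's top. Press straight down.
- reset (a joint): Travel of the reset button: 0 = out, 0.006 m = fully in, which takes about 5 N. A spring brings it back when it is let go.
- sample_pot_2: Loose bystander: clear screw-top pot with a lime-green lid (a second pot, with a white lid, is fixed furniture), 60 mm across, 66 mm high; origin under its centre.
- tape_roll_1: Loose bystander: black roll of tape lying flat, 104 mm across, 24 mm high; origin under its centre.
- stopwatch: Loose bystander: round black stopwatch lying flat, 58 mm across, 16 mm high; origin under its centre.
There are look-alikes about, which are no part of the job. Leave any pink look-alike of the reset_box alone.

How it is judged:
By the outcome, as a careful person would: the job done as asked, in the order asked, and still so for the second after the job is handed in, with the robot touching nothing.
It also fails if it takes over 56 s, if anything falls off the work surface, if the arm or the gripper's body presses on something with over 40 N, if the wrist force passes 120 N, or if a joint passes its speed limit or range.

ROBOT

A 6-joint arm with a two-finger parallel gripper is mounted at the origin on a cart in front of the work surface, level with it; the furniture and walls round the work are solid. World frame = base frame: x ahead of the robot, y to its left, z up, the work surface at z = 0. Lengths are in m, angles in rad, forces in N, time in s.
With the tool pointing down it reaches from about 0.25 to 0.775 m from the base axis. Payload 4 kg.
Tool frame: the origin (TCP) lies midway between the tips of the shut fingers; the grasp point (between the pads) lies 19 mm behind it; z points along the fingers, y is the direction in which the jaws open and shut (so a half turn about z gives the same grasp; the last joint's range is limited). The gripper opens to 94 mm and grips with 3 to 60 N. Pads are 16 mm wide; open, the fingers measure 119 mm over their backs; the gripper's body (75 mm by 177 mm) begins 78 mm behind the grasp point.
Start: joints at [-1.205, 0.087, 1.371, -0, 1.684, -0.103], TCP at [0.249, -0.491, 0.171] pointing down, gripper open.
Joint ranges: [-3.1, 3.1], [-0.76, 2.03], [0.27, 2.55], [-1.08, 4.22], [0.17, 2.65], [-2.57, 2.57]. Speed limits (rad/s): [2.79, 2.79, 3.14, 3.14, 3.14, 3.14].

INTERFACE

Orientations are given as [roll, pitch, yaw] about the fixed x, y, z axes, in that order (R = Rz(yaw) Ry(pitch) Rx(roll)).
In Python, from bench import get_obs, snapshot, ticket gives the robot as it stands.
- The arm moves only by the shell command python3 -m creep 'ROWS' [OPENING]. ROWS is JSON, a list that holds one entry, the list of rows, each a list of 4 numbers: the shift along the tool's x, y, z in mm, then the turn about the tool's z in degrees. A call has 1 to 8 rows; each row shifts and turns the commanded pose from where the row before left it, along the tool's axes as they then stand; what a row does not reach is not made up. A row lasts 1/8 s, in which the tool goes at most 62.5 mm and 10.7 degrees, less where a joint would pass 70% of its speed; a pose out of reach is approached as far as the arm can. A call with a gripper value outside its range is refused whole. OPENING is the opening, from 0 (shut) to 1 (fully open), set as the call begins (- or left out, the last holds). The fingers move at their own pace and stop on an object; the grip force is fixed at half the most. Time passes only in rows, so rows that do not move let the fingers close. It gives the time, the measured TCP pose, the force and the opening at its end, in the units of the state.
- get_obs(): the state, without advancing time (a new reading comes with each control period).
- snapshot(name): name is "side" or "top" or "wrist"; returns a dict with "color" (400x640x3 uint8, red, green, blue), "depth" (400x640 float32, m along the optical axis (not along the pixel's ray), 0 where there is no reading), "fx", "fy", "cx", "cy" (pixels), "extrinsics" (4x4, takes a point from world to camera coordinates). Camera axes: x right, y down, z forward; pixel columns grow to the right and rows downward; lengths in m; the calibration is good to about 2 mm. The wrist camera is an equidistant fisheye: a pixel r from the principal point sees the ray r / f radians off the axis. A picture is of the moment at which its call begins.
- ticket.close_job(): hands the job in, once; it reports no verdict.
The state is a dict: "time": time; "joint_positions": joint angles; "qvel": joint speeds; "joint_torque": joint torques, N m; "tool_pos": TCP position; "ee_rot": TCP orientation; "wrist_force": force on the tool from outside, world axes, zero at the start; "wrist_torque": the same for the moment, N m; "width": finger opening in m.
Only numpy, scipy, OpenCV 4.12 (cv2) and the standard library are available. Lean on these libraries where they do the work, as an engineer would, in place of code of your own. Each camera call takes 0.05 s, during which the arm holds its last target. There are 200 camera calls.

## Working session

There is one attempt and no reset: what is moved stays moved. The work goes in short steps, Python scripts to look and compute and a shell command to move; the robot and the scene stay as the last step left them, time stands still between calls to the robot, and variables do not carry over. Pictures are saved under pics/ and viewed, on a budget of 10 in all, crops included, one or two more only if the job needs it, and the job is handed in when it is done.

```bash
mkdir -p pics; ls
python3 - <<'E'
from bench import get_obs, snapshot
import cv2,numpy as np
print(get_obs())
for n in("top","side"):
    s=snapshot(n); cv2.imwrite(f"pics/{n}0.png",s["color"][...,::-1]); np.savez(f"pics/{n}0.npz",**s)
    print(n,s["fx"],s["cx"],s["cy"],s["extrinsics"].round(3).tolist())
E
```

```text
pics
{'time': 0.0, 'joint_positions': array([-1.20511063e+00,  8.79260621e-02,  1.37220276e+00, -3.86117437e-05,
        1.68358361e+00, -1.03126322e-01]), 'qvel': array([ 4.65139731e-05,  1.33947330e-03, -6.27424428e-04,  1.54754783e-03,
       -4.54185182e-04, -7.79615988e-04]), 'joint_torque': array([-7.78232206e-04, -3.40175664e+01, -3.02429652e+01,  7.17055681e-02,
        3.29722592e-02, -1.90703781e-04]), 'tool_pos': array([ 0.24825795, -0.49010803,  0.17004618]), 'ee_rot': array([-3.13948019e+00, -1.80045155e-04,  4.68807526e-01]), 'wrist_force': array([ 0.50828604, -0.34188425, -0.00109549]), 'wrist_torque': array([-0.00292578, -0.06599893,  0.07017407]), 'width': 0.09396425527943487}
top 363.45690749025454 322.8982854040985 197.27702135834542 [[-0.03, -0.999, -0.04, 0.043], [-0.989, 0.036, -0.142, 0.568], [0.143, 0.035, -0.989, 1.083], [0.0, 0.0, 0.0, 1.0]]
side 444.7029281449266 316.8184820658166 203.97012857256712 [[-0.951, -0.31, -0.018, 0.541], [-0.112, 0.398, -0.911, 0.148], [0.29, -0.864, -0.413, 1.218], [0.0, 0.0, 0.0, 1.0]]
```

View pics/top0.png

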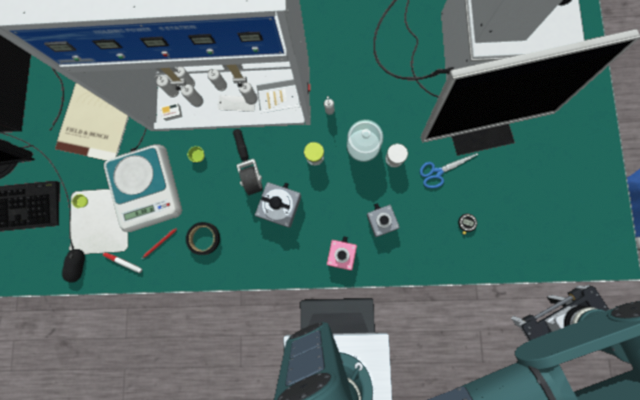

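View pics/side0.png

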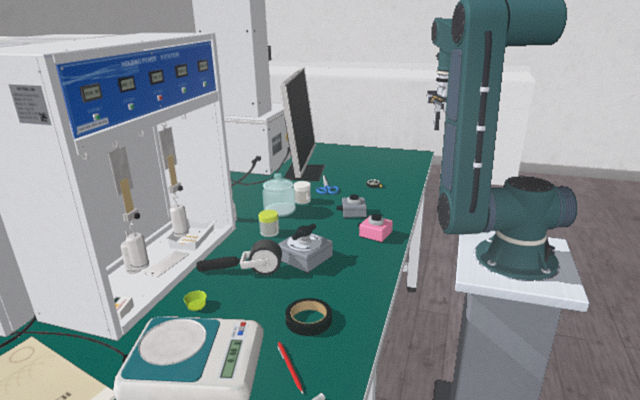

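Top view: the stop box is at about (278,203) with its gland near (287,186). The grey reset box is at (383,220) and the pink decoy at (342,254). A tape dispenser stands just left of the stop box, near (250,178). Next I measure with depth.

```bash
cat > h.py <<'E'
import numpy as np,cv2
def world(s):
    E=s["extrinsics"];d=s["depth"];v,u=np.mgrid[:400,:640]
    p=np.stack([(u-s["cx"])/s["fx"]*d,(v-s["cy"])/s["fy"]*d,d],-1)
    w=(p-E[:3,3])@E[:3,:3]
    w[d==0]=np.nan
    return w
E
python3 - <<'E'
from h import *
s=np.load("pics/top0.npz");w=world(s);c=s["color"].astype(int)
for n,(u,v),r,lid,top in(("stop",(278,203),30,.054,.099),("reset",(383,220),22,.044,.066)):
    W=w[v-r:v+r,u-r:u+r].reshape(-1,3)
    C=c[v-r:v+r,u-r:u+r].reshape(-1,3)
    print(n,"bench z",np.nanmedian(W[W[:,2]<.01][:,2]))
    grey=(np.ptp(C,axis=1)<25)
    L=W[(abs(W[:,2]-lid)<.008)&grey]; 
    R=cv2.minAreaRect((L[:,:2]*1000).astype(np.float32));print("lid",len(L),L[:,2].mean(),R)
    for lo in(top-.02,top-.012,top-.006):
        T=W[(W[:,2]>lo)];print("top>",lo,len(T),T.mean(0).round(4),T.min(0).round(4),T.max(0).round(4),cv2.minAreaRect((T[:,:2]*1000).astype(np.float32)))
# enlarge crop
crop=cv2.resize(s["color"][165:255,220:420,::-1],None,fx=4,fy=4,interpolation=cv2.INTER_CUBIC);cv2.imwrite("pics/crop0.png",crop)
E
```

```text
stop bench z -0.00038854185882895755
lid 1092 0.054240692377548326 ((566.9757080078125, 182.4857940673828), (154.3255157470703, 127.37989044189453), 69.80451202392578)
top> 0.079 308 [0.5698 0.1825 0.0916] [0.5304 0.123  0.0791] [0.6455 0.2478 0.1038] ((579.1212768554688, 195.151611328125), (166.68521118164062, 43.15827178955078), 45.959468841552734)
top> 0.08700000000000001 230 [0.5514 0.1653 0.0946] [0.5304 0.123  0.0873] [0.641  0.243  0.1038] ((575.007568359375, 193.53318786621094), (160.36019897460938, 39.64638137817383), 50.13898468017578)
top> 0.093 144 [0.5498 0.1639 0.0969] [0.5313 0.1256 0.093 ] [0.5701 0.2056 0.1038] ((550.2963256835938, 164.59344482421875), (76.97492980957031, 37.366371154785156), 47.485626220703125)
reset bench z -0.0002906437437444292
lid 442 0.04359992348237865 ((490.9770202636719, -155.24835205078125), (76.07373809814453, 76.30290222167969), 18.419605255126953)
top> 0.046 247 [ 0.4903 -0.1551  0.0567] [ 0.4523 -0.1946  0.046 ] [ 0.5309 -0.1177  0.0696] ((489.2920227050781, -156.1747589111328), (71.50146484375, 70.38288879394531), 16.45830726623535)
top> 0.054000000000000006 163 [ 0.4907 -0.155   0.0609] [ 0.4697 -0.1766  0.0543] [ 0.5124 -0.1339  0.0696] ((491.0789489746094, -155.21449279785156), (42.353214263916016, 42.329105377197266), 86.96561431884766)
top> 0.060000000000000005 79 [ 0.4901 -0.1553  0.0659] [ 0.4758 -0.172   0.0605] [ 0.5054 -0.1339  0.0696] ((486.68255615234375, -156.5951690673828), (33.584938049316406, 30.82508659362793), 43.19527053833008)
```

View pics/crop0.png

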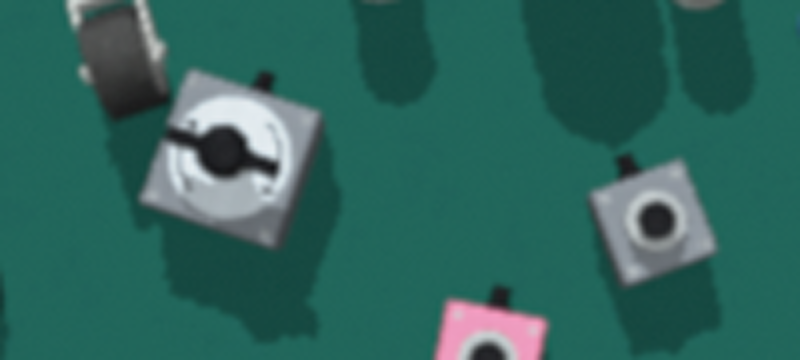

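Box edges and wings show a stop box yaw of about -18° (gland up and slightly right). The crop has dome centre at about (223,152), left wing tip (170,133), right wing tip (278,168). The dispenser sits near the left wing, so I'll push the free right wing. Next I refine the axis and compute the way there.

Run:
```python
from h import *
s=np.load("pics/top0.npz");w=world(s);c=s["color"].astype(int)
dk=c.max(-1)<70
near=np.hypot(w[...,0]-.55,w[...,1]-.165)<.055
m=dk&near&(w[...,2]>.072)
P=w[m];print(len(P),P.mean(0),cv2.minAreaRect((P[:,:2]*1000).astype(np.float32)))
T=P[P[:,2]>.092];print("dome",len(T),T.mean(0))
u,sv,vt=np.linalg.svd(P[:,:2]-P[:,:2].mean(0));print("wing axis deg",np.degrees(np.arctan2(vt[0][1],vt[0][0])),sv)
lid=near*0+(np.hypot(w[...,0]-.55,w[...,1]-.165)<.085)*(abs(w[...,2]-.054)<.006)
L=w[lid>0];L=L[c[lid>0].max(-1)>90];print("lid",cv2.minAreaRect((L[:,:2]*1000).astype(np.float32)))
q=w[150:200,225:265];print("dispenser maxz",np.nanmax(q[...,2]))
D=w[(w[...,2]>.06)&(np.hypot(w[...,0]-.6,w[...,1]-.23)<.06)];print(D.min(0),D.max(0))
x0=np.array([.24826,-.49011]);yaw=.4688;t=T[:,:2].mean(0)-x0
ex=np.array([np.cos(yaw),np.sin(yaw)]);ey=np.array([np.sin(yaw),-np.cos(yaw)])
print("tool shift mm",t@ex*1e3,t@ey*1e3)
```

```text
157 [0.55082269 0.16424361 0.09588133] ((552.5359497070312, 165.80543518066406), (83.09982299804688, 32.12153244018555), 50.18754196166992)
dome 130 [0.55062735 0.16355494 0.09698816]
wing axis deg -111.96370702179648 [0.23372825 0.0915044 ]
lid ((551.3489379882812, 165.44082641601562), (110.29910278320312, 108.78292846679688), 69.3155746459961)
dispenser maxz 0.09530783005666056
[0.55605286 0.18159391 0.06020557] [0.65864401 0.27433087 0.09530783]
tool shift mm 565.0816030085201 -446.52732688537424
```

```bash
python3 -m creep '[[[40,-32,0,0],[40,-32,0,0],[40,-32,0,0],[40,-32,0,0],[40,-32,0,0],[40,-32,0,0],[40,-32,0,0]]]' 0; python3 -m creep '[[[40,-32,0,0],[40,-32,0,0],[40,-32,0,0],[40,-32,0,0],[40,-32,0,0],[40,-32,0,0],[0,0,0,0]]]'; python3 -m creep '[[[0,0,0,-10],[0,0,0,-10],[0,0,0,-10],[0,0,0,-10],[0,0,0,-10],[0,0,0,-10],[0,0,0,-10],[0,0,0,-10]]]'; python3 -m creep '[[[0,0,0,-10],[0,0,0,-10],[0,0,0,-10],[0,0,0,-10],[0,0,0,-10],[0,0,0,-2],[0,0,0,0]]]'
```

```text
time: 0.98
tool_pos: [0.3973, -0.1627, 0.1708]
ee_rot: [-3.141, 0.0, 0.469]
wrist_force: [0.8, -0.8, 0.1]
width: 0.0274
time: 1.85
tool_pos: [0.5245, 0.1181, 0.1698]
ee_rot: [-3.14, 0.002, 0.474]
wrist_force: [-0.4, -0.4, -0.2]
width: 0.0007
time: 2.85
tool_pos: [0.5239, 0.114, 0.1709]
ee_rot: [-3.141, 0.0, 1.869]
wrist_force: [-0.3, 0.5, 0.1]
width: 0.0006
time: 3.72
tool_pos: [0.5242, 0.1147, 0.1711]
ee_rot: [-3.141, -0.0, 2.77]
wrist_force: [-0.1, 0.3, 0.1]
width: 0.0001
```

Run:
```python
from bench import snapshot
import cv2,numpy as np
for n in("wrist",):
    s=snapshot(n); cv2.imwrite(f"pics/{n}1.png",s["color"][...,::-1]); np.savez(f"pics/{n}1.npz",**s)
    f,E=s["fx"],s["extrinsics"]
    def px(p):
        q=E[:3,:3]@np.array(p)+E[:3,3];th=np.arctan2(np.hypot(*q[:2]),q[2]);d=q[:2]/np.hypot(*q[:2])
        return (d*th*f+[s["cx"],s["cy"]]).round(1)
    print(f,"head",px([.551,.1645,.099]))
    y=np.radians(-21)
    for r in(.045,-.045): print("wingtip",px([.551-r*np.sin(y),.1645+r*np.cos(y),.093]))
    print("tcp",px([.5242,.1147,.1711]), "cam",(-E[:3,:3].T@E[:3,3]).round(3))
```

```text
309.70691628693146 head [383.8 203.9]
wingtip [425.9 201.9]
wingtip [337.3 202.5]
tcp [325.9 222.4] cam [0.454 0.142 0.384]
```

View pics/wrist1.png

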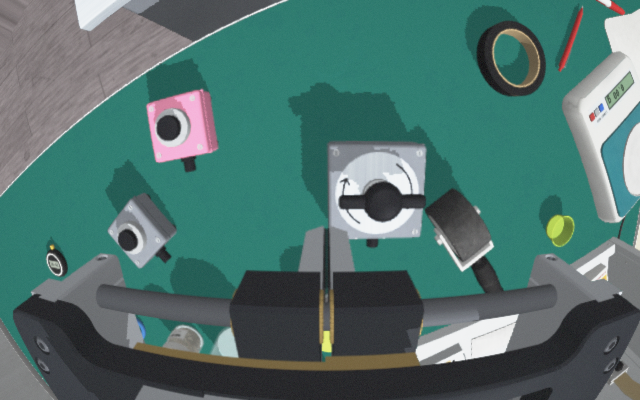

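The head shows at about (382,201) against (384,204) predicted, and wing tips near (341,202) and (425,202) as predicted. The estimate agrees to about 2 mm. I go over the head and down to just above it.

```bash
python3 -m creep '[[[-4,28,0,0],[-3,28,0,0],[0,0,30,0],[0,0,20,0],[0,0,10,0],[0,0,4,0],[0,0,0,0]]]'
```

```text
time: 4.65
tool_pos: [0.5515, 0.165, 0.1077]
ee_rot: [3.141, 0.001, 2.772]
wrist_force: [-0.2, -0.3, 0.4]
width: 0.0003
```

```bash
python3 -m creep '[[[0,0,3,0],[0,0,2,0],[0,0,2,0],[0,0,1,0],[0,0,1,0],[0,0,1,0],[0,0,0,0]]]';python3 -m creep '[[[0,0,1,0],[0,0,1,0],[0,0,1,0],[0,0,0,0]]]'
```

```text
time: 5.52
tool_pos: [0.5511, 0.1651, 0.097]
ee_rot: [-3.141, -0.0, 2.773]
wrist_force: [0.2, -0.8, 0.5]
width: 0.0004
time: 6.02
tool_pos: [0.5511, 0.1651, 0.094]
ee_rot: [-3.141, -0.0, 2.773]
wrist_force: [-0.2, 0.1, -0.3]
width: 0.0005
```

```bash
python3 -m creep '[[[0,0,1,0],[0,0,1,0],[0,0,0,0]]]';python3 -m creep '[[[0,0,1,0],[0,0,0,0],[0,0,0,0]]]'
```

```text
time: 6.4
tool_pos: [0.5511, 0.1651, 0.092]
ee_rot: [-3.141, -0.0, 2.773]
wrist_force: [-0.0, 0.8, 0.1]
width: 0.0008
time: 6.78
tool_pos: [0.5512, 0.1651, 0.0912]
ee_rot: [-3.142, 0.0, 2.773]
wrist_force: [0.2, 0.1, -0.2]
width: 0.0003
```

Run:
```python
from bench import snapshot
import cv2,numpy as np
s=snapshot("side");E=s["extrinsics"]
q=E[:3,:3]@np.array([.551,.1648,.091])+E[:3,3];u,v=s["fx"]*q[0]/q[2]+s["cx"],s["fy"]*q[1]/q[2]+s["cy"];print(u,v)
u,v=int(u),int(v)
cv2.imwrite("pics/side2.png",cv2.resize(s["color"][v-50:v+50,u-65:u+65,::-1],None,fx=6,fy=6,interpolation=cv2.INTER_CUBIC))
```

```text
303.7100613988154 229.58770346601727
```

View pics/side2.png

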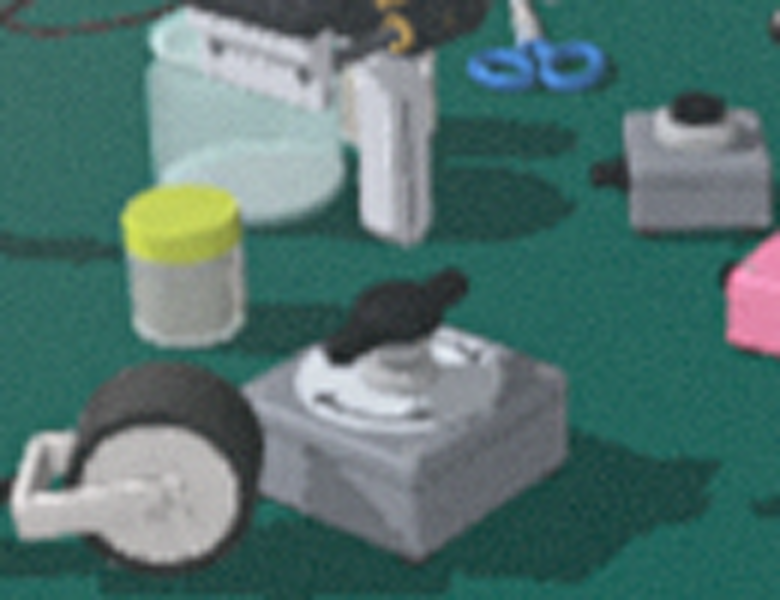

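The picture shows the fingertips at crop (400,240), clearly above the head (400,282), which is still out. So the tips aren't where the reported TCP says. I check this with depth in both views.

Run:
```python
from h import *
from bench import snapshot,get_obs
print(get_obs()["tool_pos"],get_obs()["ee_rot"],get_obs()["joint_positions"].round(3))
s=snapshot("side");w=world(s);c=s["color"].astype(int)
for v in range(200,232,2): print(v,[tuple((w[v,u]*1e3).round(0)) for u in(301,304,307)],c[v,304])
```

```text
[0.55119325 0.16506598 0.09119949] [-3.14153888e+00  1.26396248e-04  2.77262645e+00] [ 0.193  0.172  1.435 -0.     1.534 -1.009]
200 [(np.float64(550.0), np.float64(179.0), np.float64(185.0)), (np.float64(545.0), np.float64(171.0), np.float64(181.0)), (np.float64(540.0), np.float64(162.0), np.float64(178.0))] [148 152 153]
202 [(np.float64(551.0), np.float64(179.0), np.float64(179.0)), (np.float64(545.0), np.float64(171.0), np.float64(176.0)), (np.float64(540.0), np.float64(162.0), np.float64(172.0))] [147 148 155]
204 [(np.float64(552.0), np.float64(176.0), np.float64(171.0)), (np.float64(545.0), np.float64(173.0), np.float64(171.0)), (np.float64(540.0), np.float64(164.0), np.float64(167.0))] [146 147 152]
206 [(np.float64(550.0), np.float64(180.0), np.float64(168.0)), (np.float64(544.0), np.float64(174.0), np.float64(166.0)), (np.float64(540.0), np.float64(162.0), np.float64(161.0))] [143 146 150]
208 [(np.float64(551.0), np.float64(179.0), np.float64(162.0)), (np.float64(544.0), np.float64(176.0), np.float64(161.0)), (np.float64(541.0), np.float64(162.0), np.float64(155.0))] [147 
[... 1430 characters left out ...]
 (np.float64(623.0), np.float64(-32.0), np.float64(1.0)), (np.float64(614.0), np.float64(-36.0), np.float64(1.0))] [ 52 112 104]
226 [(np.float64(560.0), np.float64(162.0), np.float64(99.0)), (np.float64(551.0), np.float64(161.0), np.float64(100.0)), (np.float64(543.0), np.float64(159.0), np.float64(100.0))] [42 54 56]
228 [(np.float64(555.0), np.float64(173.0), np.float64(99.0)), (np.float64(548.0), np.float64(170.0), np.float64(99.0)), (np.float64(541.0), np.float64(167.0), np.float64(99.0))] [50 55 56]
230 [(np.float64(554.0), np.float64(177.0), np.float64(95.0)), (np.float64(546.0), np.float64(176.0), np.float64(96.0)), (np.float64(538.0), np.float64(175.0), np.float64(97.0))] [53 58 60]
```

Run:
```python
from h import *
for n in("side0","top0"):
    s=np.load(f"pics/{n}.npz");w=world(s)
    m=np.hypot(w[...,0]-.249,w[...,1]+.491)<.075
    P=w[m];P=P[(P[:,2]>.05)];z=np.sort(P[:,2]);print(n,len(P),z[:12].round(3) if len(z) else "")
    print(P[P[:,2]<z[0]+.03].round(3)[:14].tolist())
    E=s["extrinsics"]
    for t in([.249,-.491,.171],):
        q=E[:3,:3]@np.array(t)+E[:3,3];print(s["fx"]*q[:2]/q[2]+[s["cx"],s["cy"]])
from bench import snapshot
s=snapshot("top");w=world(s);m=np.hypot(w[...,0]-.551,w[...,1]-.165)<.06;P=w[m];print("top now",np.histogram(P[:,2],bins=np.arange(.05,.4,.02)))
```

```text
side0 1071 [0.204 0.206 0.206 0.207 0.208 0.21  0.21  0.21  0.21  0.21  0.211 0.212]
[[0.282, -0.545, 0.229], [0.27, -0.53, 0.233], [0.267, -0.535, 0.232], [0.264, -0.54, 0.231], [0.282, -0.543, 0.226], [0.277, -0.531, 0.229], [0.274, -0.532, 0.229], [0.27, -0.535, 0.228], [0.267, -0.542, 0.227], [0.263, -0.535, 0.229], [0.281, -0.54, 0.223], [0.277, -0.534, 0.224], [0.273, -0.532, 0.225], [0.27, -0.533, 0.225]]
[439.55428625 141.52398739]
top0 4096 [0.204 0.205 0.205 0.206 0.206 0.207 0.207 0.208 0.208 0.209 0.209 0.209]
[[0.281, -0.535, 0.215], [0.281, -0.536, 0.217], [0.278, -0.53, 0.205], [0.278, -0.531, 0.208], [0.279, -0.53, 0.215], [0.279, -0.53, 0.218], [0.279, -0.534, 0.217], [0.28, -0.534, 0.221], [0.28, -0.532, 0.228], [0.28, -0.537, 0.224], [0.281, -0.535, 0.231], [0.281, -0.536, 0.233], [0.281, -0.538, 0.234], [0.275, -0.528, 0.205]]
[525.04693975 306.20939459]
top now (array([118,   0,   0,   0,   0,   0,   0,   0,   0,  17, 116,  13,  13,
        61,   8,  37,  23]), array([0.05, 0.07, 0.09, 0.11, 0.13, 0.15, 0.17, 0.19, 0.21, 0.23, 0.25,
       0.27, 0.29, 0.31, 0.33, 0.35, 0.37, 0.39]))
```

The tips really end about 35 mm above the reported TCP (seen also at the start, in both cameras), while the lateral position is right. I continue down by force feel.

```bash
python3 -m creep '[[[0,0,10,0],[0,0,8,0],[0,0,4,0],[0,0,0,0]]]';python3 -m creep '[[[0,0,1,0],[0,0,1,0],[0,0,1,0],[0,0,0,0]]]';python3 -m creep '[[[0,0,1,0],[0,0,1,0],[0,0,0,0]]]'
```

```text
time: 7.42
tool_pos: [0.5507, 0.165, 0.0684]
ee_rot: [-3.141, -0.001, 2.773]
wrist_force: [-0.6, -0.2, -0.1]
width: 0.0006
time: 7.92
tool_pos: [0.5512, 0.1651, 0.0662]
ee_rot: [-3.142, 0.0, 2.773]
wrist_force: [1.2, 0.0, -0.8]
width: 0.0007
time: 8.3
tool_pos: [0.5514, 0.1651, 0.0649]
ee_rot: [3.141, 0.001, 2.773]
wrist_force: [-1.0, 0.2, 3.8]
width: 0.0003
```

```bash
for i in 1; do python3 -m creep '[[[0,0,1,0],[0,0,1,0],[0,0,0,0]]]'; python3 -m creep '[[[0,0,1,0],[0,0,0,0],[0,0,0,0]]]'; done
```

```text
time: 8.68
tool_pos: [0.5512, 0.1651, 0.0616]
ee_rot: [-3.142, -0.0, 2.773]
wrist_force: [1.1, -0.1, 0.4]
width: 0.0005
time: 9.05
tool_pos: [0.551, 0.165, 0.0608]
ee_rot: [-3.141, -0.0, 2.773]
wrist_force: [-0.0, 0.8, 0.6]
width: 0.0005
```

```bash
python3 -m creep '[[[0,0,1,0],[0,0,1,0],[0,0,0,0]]]'; python3 -m creep '[[[0,0,1,0],[0,0,0,0],[0,0,0,0]]]'
```

```text
time: 9.43
tool_pos: [0.551, 0.1651, 0.059]
ee_rot: [-3.141, -0.0, 2.773]
wrist_force: [-0.1, -0.6, 0.3]
width: 0.0006
time: 9.8
tool_pos: [0.5512, 0.1651, 0.0582]
ee_rot: [-3.142, 0.0, 2.773]
wrist_force: [0.3, -0.9, 0.4]
width: 0.0005
```

```bash
python3 -m creep '[[[0,0,0.5,0],[0,0,0,0],[0,0,0,0]]]'; python3 -m creep '[[[0,0,0.5,0],[0,0,0,0]]]'
```

```text
time: 10.18
tool_pos: [0.5512, 0.1651, 0.0577]
ee_rot: [-3.142, 0.0, 2.773]
wrist_force: [-0.2, -0.3, -0.1]
width: 0.0006
time: 10.42
tool_pos: [0.5511, 0.1651, 0.0571]
ee_rot: [-3.141, -0.0, 2.773]
wrist_force: [0.3, 0.1, -0.5]
width: 0.0003
```

```bash
python3 -m creep '[[[0,0,0.5,0],[0,0,0,0],[0,0,0,0]]]'; python3 -m creep '[[[0,0,0.5,0],[0,0,0,0]]]'
python3 - <<'E'
from h import *
from bench import snapshot
s=snapshot("side");w=world(s);c=s["color"]
cv2.imwrite("pics/side3.png",cv2.resize(c[180:280,239:369,::-1],None,fx=6,fy=6,interpolation=cv2.INTER_CUBIC))
m=(np.hypot(w[...,0]-.551,w[...,1]-.165)<.06)&(c.max(-1)<75)&(w[...,2]>.06)
P=w[m];print(len(P),np.percentile(P[:,2],[2,50,90,98]).round(4))
s=np.load("pics/side0.npz");w=world(s);c=s["color"];m=(np.hypot(w[...,0]-.551,w[...,1]-.165)<.06)&(c.max(-1)<75)&(w[...,2]>.06)
P=w[m];print(len(P),np.percentile(P[:,2],[2,50,90,98]).round(4))
E
```

```text
time: 10.8
tool_pos: [0.5512, 0.1651, 0.0569]
ee_rot: [3.142, 0.0, 2.773]
wrist_force: [-0.3, -0.2, 2.1]
width: 0.0004
time: 11.05
tool_pos: [0.5513, 0.1651, 0.0568]
ee_rot: [3.141, 0.001, 2.773]
wrist_force: [-1.3, -1.0, 4.3]
width: 0.0005
736 [0.0756 0.2276 0.3564 0.4446]
189 [0.0828 0.0927 0.0989 0.1007]
```

View pics/side3.png

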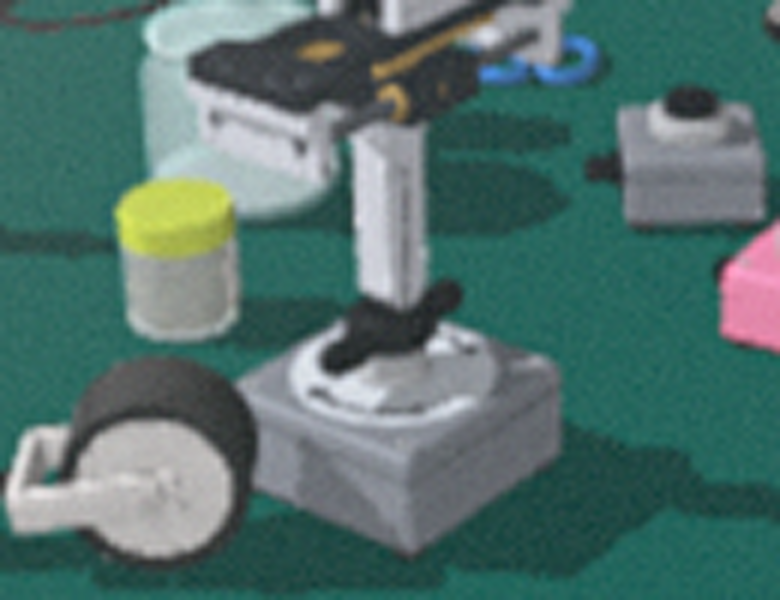

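Latched: it bottoms at reported z 0.0568 with 4.3 N, so the tip offset is 34 mm, and the dome looks lower on its collar. Now I rise and move beside the right wing.

```bash
python3 -m creep '[[[0,0,-10,0],[0,0,-20,0],[-11,-19,0,0],[-10,-19,0,0],[0,0,20,0],[0,0,20,0],[0,0,6,0],[0,0,0,0]]]'; python3 -m creep '[[[0,0,4,0],[0,0,0,0]]]'; python3 -m creep '[[[2,0,0,0],[2,0,0,0],[0,0,0,0]]]';python3 -m creep '[[[1,0,0,0],[1,0,0,0],[0,0,0,0]]]'
```

```text
time: 12.1
tool_pos: [0.5569, 0.1221, 0.0399]
ee_rot: [-3.141, -0.001, 2.773]
wrist_force: [0.5, -0.6, -0.5]
width: 0.0001
time: 12.35
tool_pos: [0.5573, 0.1222, 0.0366]
ee_rot: [3.141, 0.001, 2.773]
wrist_force: [0.3, -0.0, 1.0]
width: 0.0007
time: 12.72
tool_pos: [0.5534, 0.1235, 0.0364]
ee_rot: [3.142, 0.001, 2.773]
wrist_force: [-0.8, -0.1, 0.8]
width: 0.0008
time: 13.1
tool_pos: [0.5518, 0.124, 0.0364]
ee_rot: [-3.141, 0.001, 2.773]
wrist_force: [0.6, -1.4, 0.2]
width: 0.0005
```

```bash
python3 -m creep '[[[3.4,-1.2,0,5],[3.4,-1.2,0,5],[3.4,-1.2,0,5],[3.4,-1.2,0,5],[0,0,0,0]]]'; python3 -m creep '[[[3.4,-1.2,0,5],[3.4,-1.2,0,5],[0,0,0,0]]]'
```

```text
time: 13.72
tool_pos: [0.5379, 0.1265, 0.0367]
ee_rot: [3.141, 0.001, 2.425]
wrist_force: [1.6, -1.3, 1.4]
width: 0.0003
time: 14.1
tool_pos: [0.5312, 0.1294, 0.0365]
ee_rot: [3.141, 0.001, 2.251]
wrist_force: [1.1, -1.5, 1.8]
width: 0.0001
```

```bash
python3 -m creep '[[[3.4,-1.2,0,5],[3.4,-1.2,0,5],[3.4,-1.2,0,5],[3.4,-1.2,0,5],[0,0,0,0]]]'; python3 -m creep '[[[2,-0.7,0,3],[0,0,0,0]]]'
python3 - <<'E'
from h import *
from bench import snapshot
s=snapshot("side");w=world(s);c=s["color"]
cv2.imwrite("pics/side4.png",cv2.resize(c[180:280,239:369,::-1],None,fx=6,fy=6,interpolation=cv2.INTER_CUBIC))
E
```

```text
time: 14.72
tool_pos: [0.5198, 0.1382, 0.0363]
ee_rot: [-3.142, 0.001, 1.903]
wrist_force: [1.4, -1.6, 1.8]
width: 0.0006
time: 14.98
tool_pos: [0.5184, 0.1398, 0.0362]
ee_rot: [-3.141, 0.001, 1.85]
wrist_force: [1.3, -2.6, 2.5]
width: 0.0005
```

View pics/side4.png

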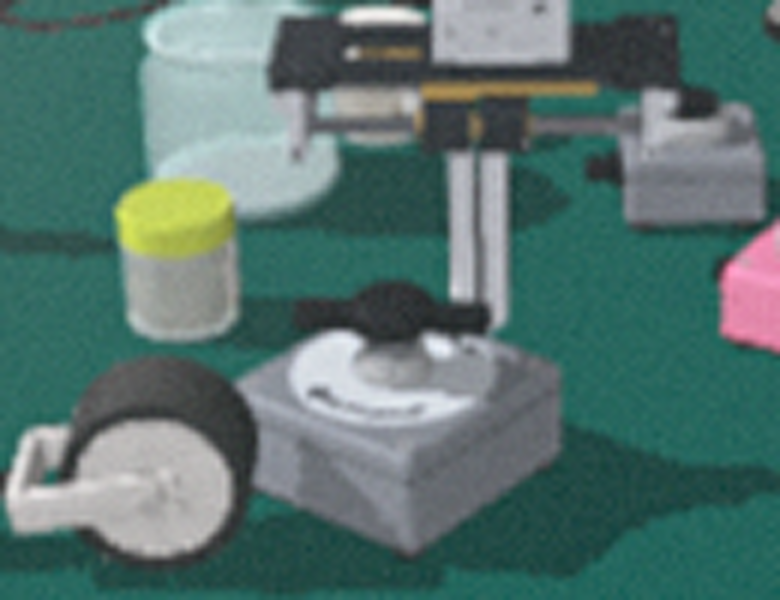

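The dome top is back at crop y≈282 with the collar exposed, so the head is released, and the wings are turned by about 53°. I ease the wing back by the reverse orbit, back off and lift.

```bash
python3 -m creep '[[[-3.3,1.4,0,-5],[-3.3,1.4,0,-5],[-3.3,1.4,0,-5],[-3.3,1.4,0,-5],[-3.3,1.4,0,-5],[-3.3,1.4,0,-5],[-3.3,1.4,0,-5],[-3.3,1.4,0,-5]]]'; python3 -m creep '[[[-3.3,1.4,0,-5],[-3.3,1.4,0,-5],[-3,0.7,0,-3],[-5,0,0,0],[-5,0,0,0],[0,0,0,0]]]'; python3 -m creep '[[[0,0,-20,0],[0,0,-30,0],[0,0,-40,0],[0,0,0,0]]]'
```

```text
time: 16.02
tool_pos: [0.5412, 0.1248, 0.0355]
ee_rot: [-3.141, -0.002, 2.551]
wrist_force: [0.0, -0.6, 0.6]
width: 0.0004
time: 16.77
tool_pos: [0.5612, 0.1193, 0.0359]
ee_rot: [-3.142, -0.001, 2.772]
wrist_force: [0.6, -0.3, -0.2]
width: 0.0004
time: 17.27
tool_pos: [0.5636, 0.1198, 0.1305]
ee_rot: [3.138, 0.007, 2.773]
wrist_force: [-0.7, 0.5, -0.6]
width: 0.0003
```

```bash
python3 -m creep '[[[-4,-40,0,0],[-4,-40,0,0],[-5,-41,0,0],[-5,-41,0,0],[-5,-41,0,0],[-4,-40,0,0],[-4,-40,0,0],[0,0,0,0]]]'
python3 - <<'E'
from h import *
from bench import snapshot
s=snapshot("top");w=world(s);c=s["color"].astype(int)
m=(np.hypot(w[...,0]-.551,w[...,1]-.165)<.055)&(c.max(-1)<70)&(w[...,2]>.072)
P=w[m];T=P[P[:,2]>.092];print(len(P),P[:,2].mean(),np.percentile(P[:,2],95),len(T))
u,sv,vt=np.linalg.svd(P[:,:2]-P[:,:2].mean(0));print("wing axis",np.degrees(np.arctan2(vt[0][1],vt[0][0])))
L=w[(np.hypot(w[...,0]-.55,w[...,1]-.165)<.085)&(abs(w[...,2]-.054)<.006)&(c.max(-1)>90)];print("lid",cv2.minAreaRect((L[:,:2]*1000).astype(np.float32)))
E=s["extrinsics"]
s=snapshot("side");cv2.imwrite("pics/side5.png",cv2.resize(s["color"][140:280,230:430,::-1],None,fx=4,fy=4,interpolation=cv2.INTER_CUBIC))
w=world(s);c=s["color"].astype(int);m=(np.hypot(w[...,0]-.49,w[...,1]+.155)<.03)&(c.max(-1)<75)&(w[...,2]>.05)&(w[...,2]<.08)
P=w[m];print("reset btn side",len(P),P.mean(0),P.min(0),P.max(0))
E
```

```text
time: 18.27
tool_pos: [0.4865, -0.1574, 0.1245]
ee_rot: [-3.141, -0.003, 2.769]
wrist_force: [0.4, -0.4, -0.1]
width: 0.0005
157 0.09613256551962698 0.1007600331610156 140
wing axis -111.78441391605317
lid ((551.3782958984375, 165.52577209472656), (110.38390350341797, 108.82514953613281), 69.29988098144531)
reset btn side 37 [ 0.48856196 -0.14954478  0.06373534] [ 0.47814859 -0.17163659  0.05662452] [ 0.50173796 -0.14010665  0.06943861]
```

View pics/side5.png

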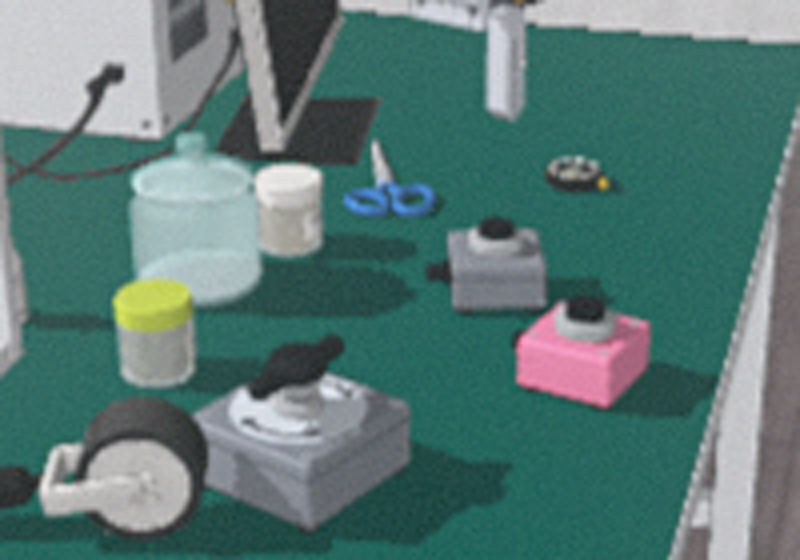

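Head is out, wings at rest, stop box unmoved (0.1 mm). Crop: tips at (505,118) directly above the reset button (497,228). Next, the reset press.

```bash
python3 -m creep '[[[-2,2,20,0],[0,0,30,0],[0,0,25,0],[0,0,10,0],[0,0,0,0],[0,0,0,0]]]'
```

```text
time: 19.12
tool_pos: [0.4915, -0.1546, 0.0424]
ee_rot: [-3.142, 0.002, 2.773]
wrist_force: [-0.1, -0.4, 0.4]
width: 0.0003
```

```bash
python3 -m creep '[[[0,0,5,0],[0,0,3,0],[0,0,1,0],[0,0,1,0],[0,0,0,0]]]'; python3 -m creep '[[[0,0,1,0],[0,0,1,0],[0,0,1,0],[0,0,0,0]]]'; python3 -m creep '[[[0,0,1,0],[0,0,1,0],[0,0,0,0]]]'
```

```text
time: 19.75
tool_pos: [0.4904, -0.1547, 0.0314]
ee_rot: [-3.141, -0.0, 2.773]
wrist_force: [-1.2, -0.2, 1.1]
width: 0.0004
time: 20.25
tool_pos: [0.4906, -0.1547, 0.0283]
ee_rot: [-3.141, 0.0, 2.773]
wrist_force: [-1.3, 0.1, 3.5]
width: 0.0001
time: 20.62
tool_pos: [0.4905, -0.1547, 0.0263]
ee_rot: [-3.141, 0.0, 2.773]
wrist_force: [-2.2, 0.8, 4.1]
width: 0.0005
```

```bash
python3 -m creep '[[[0,0,0.5,0],[0,0,0.5,0],[0,0,0,0]]]'; python3 -m creep '[[[0,0,0.5,0],[0,0,0.5,0],[0,0,0,0]]]'
```

```text
time: 21.0
tool_pos: [0.4906, -0.1547, 0.0259]
ee_rot: [-3.141, 0.0, 2.773]
wrist_force: [-3.8, 0.6, 6.5]
width: -0.0002
time: 21.38
tool_pos: [0.4907, -0.1547, 0.0258]
ee_rot: [-3.141, 0.001, 2.773]
wrist_force: [-4.7, 1.6, 11.2]
width: 0.0007
```

Bottomed at 0.0258, as predicted, with 11 N. I lift off and check.

```bash
python3 -m creep '[[[0,0,-3,0],[0,0,-6,0],[0,0,-20,0],[0,0,-40,0],[0,0,-40,0],[-40,-20,0,0],[-40,-20,0,0],[0,0,0,0]]]'; python3 -m creep '[[[0,-40,0,0],[0,-40,0,0],[0,-40,0,0],[0,0,0,0],[0,0,0,0]]]'
python3 - <<'E'
from h import *
from bench import snapshot
a=np.load("pics/top0.npz");s=snapshot("top");cv2.imwrite("pics/top6.png",s["color"][...,::-1])
for nm,S in(("before",a),("after",s)):
    w=world(S);c=S["color"].astype(int)
    def g(x,y,r,zl,zh,dark):
        k=c.max(-1)<70 if dark else c.max(-1)>90
        return w[(np.hypot(w[...,0]-x,w[...,1]-y)<r)&k&(w[...,2]>zl)&(w[...,2]<zh)]
    for t,q in(("head",(.551,.165,.055,.072,.12,1)),("btn",(.4905,-.155,.025,.05,.08,1))):
        P=g(*q);print(nm,t,len(P),P.mean(0).round(4))
    for t,q in(("lid1",(.551,.165,.085,.048,.06,0)),("lid2",(.4905,-.155,.06,.038,.050,0))):
        print(nm,t,cv2.minAreaRect((g(*q)[:,:2]*1000).astype(np.float32)))
d=np.abs(a["color"].astype(int)-s["color"]).max(-1)>60
d[:,:]&=True;ys,xs=np.nonzero(d[:285]);print("changed px above table edge",len(xs),sorted(set(zip((xs//20*20).tolist(),(ys//20*20).tolist()))))
E
```

```text
time: 22.38
tool_pos: [0.5518, -0.2224, 0.131]
ee_rot: [3.141, -0.002, 2.771]
wrist_force: [-0.0, -0.2, -0.6]
width: 0.0005
time: 23.0
tool_pos: [0.5075, -0.3316, 0.1329]
ee_rot: [3.14, -0.0, 2.773]
wrist_force: [0.6, -0.3, 0.9]
width: 0.0006
before head 157 [0.5508 0.1642 0.0959]
before btn 51 [ 0.4911 -0.1565  0.0664]
before lid1 ((551.3489379882812, 165.44082641601562), (110.29910278320312, 108.78292846679688), 69.3155746459961)
before lid2 ((491.307861328125, -156.10450744628906), (75.87100982666016, 75.0196762084961), 18.900297164916992)
after head 157 [0.5506 0.1641 0.0961]
after btn 50 [ 0.4909 -0.1564  0.0661]
after lid1 ((551.1985473632812, 165.39639282226562), (109.75942993164062, 109.11981201171875), 68.89955139160156)
after lid2 ((491.1035461425781, -155.8345184326172), (75.8004150390625, 75.41609191894531), 18.695512771606445)
changed px above table edge 342 [(420, 180), (420, 200), (440, 160), (440, 180), (440, 200), (440, 220), (440, 280), (460, 180), (460, 200), (460, 220), (460, 280), (480, 140), (480, 160), (480, 200), (480, 220), (480, 280), (500, 200), (500, 220), (520, 200)]
```

View pics/top6.png

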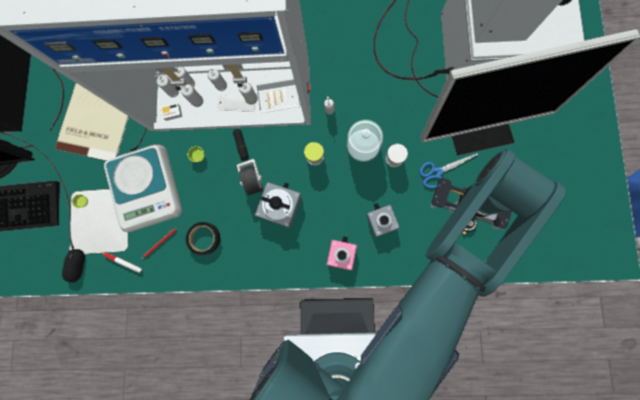

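The head (278,203) and button (383,220) stand out and both boxes are where they were. The arm hangs clear over the bench at about (470,205), with the tips about 0.16 m up and touching nothing. I hand in.

```bash
python3 -c "
from bench import ticket,get_obs
print(get_obs()['wrist_force'].round(1));print(ticket.close_job())"
```

```text
[ 0.  -0.1 -0.7]
the job is handed in; nothing more can be done
None
```

The stop circuit check is done in the order asked, and I handed the job in after about 23 s of robot time. I used the shut fingertips only and gripped nothing.

- **Stop head:** I pressed it in until it bottomed at about 4 N, 8 mm below its out position, and it latched. I then pushed the right wing clockwise about 53°; the picture showed the head sprung back out. I eased the wing back to rest before letting go.
- **Reset button:** I pressed it until it bottomed. The last reading was 11 N down and 5 N sideways, more than the 5 N it needs.
- **Last checks:** In the top view the head and button are back at their starting heights and the wings are at rest. Both boxes are within about 0.3 mm of where they stood, inside the measuring noise. The sample pot and tape roll show no change. The wrist force read about zero with the arm clear.
- **Disagreement:** The fingertips really end about 34 mm above the reported tool point. My first descent therefore stopped in the air without touching anything. I found this in the side picture and corrected for it.
- **Not fully checked:** In the last picture the arm hides most of the stopwatch. It was in place in the view before the reset press, and the tips passed well above it.

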